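# Show a loose roller under the bench lamp on its inspection tray

## Task

Lift the blue tray by its black handle, with the free-running yellow trolley and the loose brass roller riding in its shallow cradle, and carry it to the bench lamp, about 15 cm above the pale disc that lies beside the lamp. Holding it there, keep the trolley over the red mark for 5 seconds, then over the green mark for 5 seconds, so that the roller is seen in the light from both sides; the trolley must not bang into the end stops, the roller must stay in its cradle untouched, and the things on the bench stay where they are. Finish while still holding the tray there in the air, level and quiet, with the trolley at rest over the green mark.

Things in the scene. Friction and masses are not known exactly. Their poses are not given: they have to be found in the camera images.
- tray: Blue-rimmed tray, white floor, 0.40 kg, flat on the bench at the start. Origin: underside, below the middle of the trolley track; z up, y along the track, x across (handle on the -x side). Outside 84 mm (x) by 246 mm (y), rims 15 to 22 mm high. A positive turn about its own +x axis raises the +y end, so the trolley runs towards -y.
- trolley (a joint): Place of the yellow trolley (70 mm in x, 50 mm in y, 0.20 kg) along the tray's y, in m: 0 in the middle, end stops at -0.09 and +0.09. It runs on ball bearings, almost without friction (0.001 N and 0.02 N s/m): it accelerates along +y at -(9.81 x tilt about tray x + tray's own acceleration along y) and does not stop by itself. Reaching a stop faster than 0.12 m/s is a bang.
- cradle (a point): Middle of the cradle on the trolley, where the roller's centre lies: 40 mm above the tray's underside (the deck is at 20 mm), moving with the trolley. Chocks 3 mm high, 11 mm either side, and side lips 8 mm high hold the roller; a jolt or a tilt over 0.5 rad throws it out. Axes as the tray's.
- roller: Loose brass roller, cylinder of 40 mm diameter, 56 mm long (60 mm over its dark end bosses), nominally 0.25 kg, +-25 %. Origin at its centre, own x along its axis, which lies along the tray's x. It lies in the trolley's cradle and goes with it. It starts with the trolley in the middle of the track.
- handle (a point): Point to grip on the tray's upright black handle, a block 30 mm (tray x) by 34 mm (tray y) and 69 mm tall from the underside. The point lies at tray x = -85 mm, y = 0, 55 mm above the underside, 14 mm below the handle's top. Axes as the tray's.
- mark_red (a point): Red band, 12 mm wide, across the tray at tray y = +35 mm: the trolley stands over it when joint trolley = +0.035. The point is at x = 0, 40 mm above the underside. Axes as the tray's. Within 13 mm counts as over the mark.
- mark_green (a point): Green band, 12 mm wide, across the tray at tray y = -35 mm: joint trolley = -0.035. The point is at x = 0, 40 mm above the underside. Axes as the tray's. Within 13 mm counts as over the mark.
- spot (a point): Lit point 150 mm above the bench, right over the centre of the pale disc (100 mm wide) on it. The middle of the tray (its origin) is to be held here, within 50 mm sideways and 40 mm up or down, at any yaw. The fixed green lamp stands off to the far left: foot centre 130 mm in +x and 220 mm in +y from the disc, foot 110 mm wide; shade 250 to 310 mm up, no nearer than 110 mm in x-y.
- steel_block: Bystander: dark steel block 100 x 100 x 55 mm, 4 kg, standing on the bench. Origin under its centre. Leave it alone.
- hammer: Bystander: hammer lying on the bench. Leave it alone.
- rivet_jar: Bystander: jar, 64 mm wide, 90 mm high, standing on the bench. Origin under its centre. Leave it alone.
Things that resemble listed ones, but are neither listed nor needed, are in the scene too. Of the things like the roller, leave any that is orange or purple; of the rest the larger one is meant.

How it is judged:
On the way, in this order (a step that is already met when the one before it is completed fails the run):
1. the tray is lifted clear of the bench with the roller in its cradle (height (world z) of tray above 0.04 m and distance between roller and cradle below 0.008 m), for 0.2 s.
2. at the lamp, the trolley is kept within 13 mm of the red mark for 5 s (horizontal distance between tray and spot below 0.05 m and height (world z) of tray between 0.11 and 0.19 m and value of joint trolley between 0.022 and 0.048 m and distance between roller and cradle below 0.008 m), for 5 s.
3. at the lamp, the trolley is kept within 13 mm of the green mark for 5 s (horizontal distance between tray and spot below 0.05 m and height (world z) of tray between 0.11 and 0.19 m and value of joint trolley between -0.048 and -0.022 m and distance between roller and cradle below 0.008 m), for 5 s.
At the end, for the whole second after the job is handed in: The robot still holds the tray at the lamp: its origin within 50 mm sideways of the spot and 110 to 190 mm above the bench, level within 0.12 rad; the trolley within 25 mm of the green mark and slower than 50 mm/s; the roller in its cradle (centre within 8 mm) (horizontal distance between tray and spot below 0.05 m and height (world z) of tray between 0.11 and 0.19 m and value of joint trolley between -0.06 and -0.01 m and distance between roller and cradle below 0.008 m and velocity of joint trolley between -0.05 and 0.05 m/s and angle between tray's own z axis and vertical below 0.12 rad); the arm keeps its last pose, push and grip.
It fails at once if the roller leaves its cradle (its centre more than 10 mm from the cradle's middle) (distance between roller and cradle above 0.01 m).
It fails at once if the trolley bangs into an end stop (within 4 mm of it, moving towards it faster than 0.12 m/s) ((value of joint trolley above 0.086 m and velocity of joint trolley above 0.12 m/s) or (value of joint trolley below -0.086 m and velocity of joint trolley below -0.12 m/s)).
It fails at once if the robot touches the roller (contact force between any of the arm, the fingers and roller above 1 N).
It fails at once if a bystander is moved by more than 20 mm (distance of any of steel_block, hammer, rivet_jar from where it was at the start of the episode above 0.02 m).
It also fails if it takes over 72 s, if anything falls off the work surface, if the arm or the gripper's body presses on something with over 40 N, if the wrist force passes 120 N, or if a joint passes its speed limit or range.

## Robot

A 7-joint arm with a two-finger parallel gripper is mounted at the origin on the work surface. World frame = base frame: x ahead of the robot, y to its left, z up, the work surface at z = 0. Lengths are in m, angles in rad, forces in N, time in s.
With the tool pointing down it reaches from about 0.4 to 0.85 m from the base axis. Payload 4.5 kg.
Tool frame: the origin (TCP) lies on the centre line of the jaws, within the pads' length; the fingertips stand 25 mm ahead of it and the grasp point (between the pads) lies 6 mm ahead of it; z points along the fingers, y is the line along which they close (so a half turn about z gives the same grasp; the last joint's range is limited). The gripper opens to 85 mm and grips with 20 to 120 N. Pads are 22 mm wide; open, the fingers measure 114 mm over their backs; the gripper's body (76 mm by 85 mm) begins 54 mm behind the grasp point. The pads swing forward as they close: fully open they stand 13 mm farther back than shut.
Start: joints at [1.369, 0.689, -0.195, 1.565, 0.157, 0.902, -0.215], TCP at [0.146, -0.608, 0.256] pointing down, gripper open.
Joint ranges: [-3.01, 3.01], [-0.46, 2.08], [-1.47, 1.51], [0.13, 2.56], [-1, 4.14], [0.04, 2.09], [-2.66, 2.66]. Speed limits (rad/s): [2.57, 2.57, 3.14, 3.14, 3.14, 3.14, 3.14].

## Interface

Orientations are given as a 3x3 rotation matrix whose columns are the frame's x, y, z axes.
In Python, from plant import env gives the robot as it stands.
- The arm moves only by the tool carry_out, never from a script. Its argument "deltas" is a list of rows, each an object of numbers: "x", "y", "z": the shift along the tool's x, y, z in cm; "rx", "ry", "rz": the turn, a rotation vector about the tool's x, y, z in degrees; "fingers": the opening, from 0 (shut) to 1 (fully open). In form: [{"x": .., "y": .., "z": .., "rx": .., "ry": .., "rz": .., "fingers": ..}, ...]. A call has 1 to 8 rows; each row shifts and turns the commanded pose from where the row before left it, along the tool's axes as they then stand; what a row does not reach is not made up. A row lasts 1/10 s, in which the tool goes at most 50 mm and 8.59 degrees, less where a joint would pass 70% of its speed; a pose out of reach is approached as far as the arm can. A call with a gripper value outside its range is refused whole. The fingers move at their own pace and stop on an object; "force" is the grip in N (left out, the last holds). Time passes only in rows, so rows that do not move let the fingers close. It gives the time, the measured TCP pose, the force, the opening and the grip force at its end, in the units of the state.
- env.get_obs(): the state, without advancing time (a new reading comes with each control period).
- env.grab_frame(name): name is "scene" or "top"; returns the picture (384x512x3 uint8, red, green, blue); there is no depth.
- env.camera_model(name): a dict with "intrinsics" (3x3 intrinsics, pixels), "T" (4x4, takes a point from camera to world coordinates). Camera axes: x right, y down, z forward; pixel columns grow to the right and rows downward; lengths in m; the calibration is good to about 2 mm. A picture is of the moment at which its call begins. camera_model takes no time and is no camera call.
- env.finish_job(): hands the job in; it is judged then, once.
Trained networks look in the newest picture that a camera, given by its name, has taken for a name from the list of things; names that differ only in an ending like _2 or _b are one class to them, and where a whole thing is asked for, a point or a joint stands for the part that bears it (a point fixed in the world has none). Each returns a list of dicts, best first, with "score" (0 to 1); they miss things now and then, are a little off and sometimes report something else, mostly with a low value. They report only what shows in the picture. A call takes as long as a camera call. They do not tell look-alikes from the thing itself.
- env.look_for(label, camera): "at" ([column, row] in pixels, amid what is visible of it).
- env.spot_point(label, camera): "at" ([column, row] in pixels: a listed point, or the origin of a listed thing).
The state is a dict: "clock": time; "joint_pos": joint angles; "dq": joint speeds; "tau": joint torques, N m; "eef_pos": TCP position; "ee_rot": TCP orientation; "wrist_force": force on the tool from outside, world axes, zero at the start; "moment": the same for the moment, N m; "finger_gap": finger opening in m; "finger_force": force on a finger pad.
Only numpy, scipy, OpenCV 4.12 (cv2) and the standard library are available. Lean on these libraries where they do the work, as an engineer would, in place of code of your own. Each camera call takes 0.05 s, during which the arm holds its last target. There are 200 camera calls.

## Working session

There is one attempt and no reset: what is moved stays moved. The work goes in short steps, Python scripts to look and compute and a tool call to move; the robot and the scene stay as the last step left them, time stands still between calls to the robot, and variables do not carry over. Pictures are saved under pics/ and viewed, at most 10 in all, crops included, and the job is handed in when it is done.

Besides the shell and the picture viewer there is one more tool, called in YAML: its name, and indented under it one key for each argument. carry_out: Moves the arm, as the interface text tells. Its arguments: {"type":"object","properties":{"deltas":{"type":"array"},"force":{"type":"number"}},"required":["deltas"]}

```bash
mkdir -p pics; cat > h.py <<'E'
import numpy as np,cv2
from plant import env
def ray(cam,px):
    m=env.camera_model(cam);K=np.array(m["intrinsics"]);T=np.array(m["T"])
    d=T[:3,:3]@np.linalg.solve(K,[px[0],px[1],1.]);return T[:3,3],d
def at(cam,px,z):
    o,d=ray(cam,px);return o+d*(z-o[2])/d[2]
def proj(cam,p):
    m=env.camera_model(cam);K=np.array(m["intrinsics"]);T=np.linalg.inv(np.array(m["T"]))
    q=K@(T[:3,:3]@np.asarray(p,float)+T[:3,3]);return q[:2]/q[2]
def save(cam,fn,box=None,s=1):
    im=env.grab_frame(cam)
    if box: im=im[box[1]:box[3],box[0]:box[2]]
    im=cv2.resize(im,None,fx=s,fy=s,interpolation=cv2.INTER_CUBIC);cv2.imwrite(fn,im[:,:,::-1])
E
python3 - <<'E'
from h import *
a=env.grab_frame("scene");b=env.grab_frame("top")
cv2.imwrite("pics/s.png",a[:,:,::-1]);cv2.imwrite("pics/t.png",b[:,:,::-1])
np.set_printoptions(precision=3,suppress=True)
Z=dict(tray=0,handle=.055,mark_red=.04,mark_green=.04,roller=.04,cradle=.04,spot=.15,steel_block=0,rivet_jar=0,hammer=0)
for c in("scene","top"):
    print(c,np.array(env.camera_model(c)["T"])[:3,3])
    for l,z in Z.items():
        try:
            for r in env.spot_point(l,c)[:4]: print(l,np.round(r["at"],1),round(r["score"],2),at(c,r["at"],z))
        except Exception as e: print(l,e)
o=env.get_obs();print(o["clock"],o["eef_pos"],o["ee_rot"],o["wrist_force"],o["moment"])
E
```

```text
scene [ 0.995 -0.626  1.217]
tray [230.3 242.5] 0.95 [ 0.543 -0.163  0.   ]
tray [227.2 231.4] 0.67 [ 0.514 -0.141  0.   ]
handle [204.4 217.5] 0.81 [ 0.459 -0.17   0.055]
mark_red [239.5 225.9] 0.89 [ 0.544 -0.123  0.04 ]
mark_green [219.9 240. ] 0.55 [ 0.532 -0.19   0.04 ]
roller [227.2 186.8] 0.8 [ 0.434 -0.046  0.04 ]
roller [227.7 236.1] 0.62 [ 0.54  -0.167  0.04 ]
roller [173.7 225. ] 0.57 [ 0.403 -0.235  0.04 ]
roller [246.6 290.2] 0.44 [ 0.679 -0.256  0.04 ]
cradle [226.7 233. ] 0.63 [ 0.532 -0.162  0.04 ]
spot [204.3 217. ] 0.38 [ 0.502 -0.206  0.15 ]
steel_block [312.7 225.7] 0.89 [0.689 0.025 0.   ]
rivet_jar [277.  271.9] 0.62 [ 0.698 -0.151  0.   ]
hammer [188.  332.9] 0.64 [ 0.627 -0.423  0.   ]
top [ 0.49  -0.112  1.124]
tray [287.3 192.9] 0.85 [ 0.536 -0.16   0.   ]
handle [287.7 231.5] 0.96 [ 0.447 -0.159  0.055]
handle [286.5 190.8] 0.57 [ 0.538 -0.156  0.055]
mark_red [270.2 195.5] 0.55 [ 0.528 -0.119  0.04 ]
mark_green [303.1 194.4] 0.89 [ 0.531 -0.194  0.04 ]
roller [285.6 194.1] 0.96 [ 0.532 -0.154  0.04 ]
roller [235.3 247.2] 0.78 [ 0.41  -0.042  0.04 ]
roller [326.5 137.4] 0.69 [ 0.662 -0.246  0.04 ]
roller [313.6 261.2] 0.59 [ 0.381 -0.219  0.04 ]
cradle [284.4 191.1] 0.56 [ 0.538 -0.152  0.04 ]
spot [148.4 169.5] 0.66 [0.574 0.131 0.15 ]
steel_block [215.5 124. ] 0.63 [0.697 0.012 0.   ]
rivet_jar [283.8 123.8] 0.86 [ 0.7  -0.15  0.  ]
rivet_jar [288.7 193. ] 0.67 [ 0.536 -0.163  0.   ]
rivet_jar [148.  169.6] 0.57 [0.587 0.17  0.   ]
hammer [399.4 157.8] 0.8 [ 0.622 -0.423  0.   ]
hammer [303.9 194.6] 0.36 [ 0.532 -0.199  0.   ]
1.1 [ 0.146 -0.608  0.256] [[ 0.972  0.234  0.   ]
 [ 0.234 -0.972 -0.   ]
 [ 0.     0.    -1.   ]] [ 0.852 -0.571  0.034] [ 0.028  0.005 -0.03 ]
```

View pics/s.png

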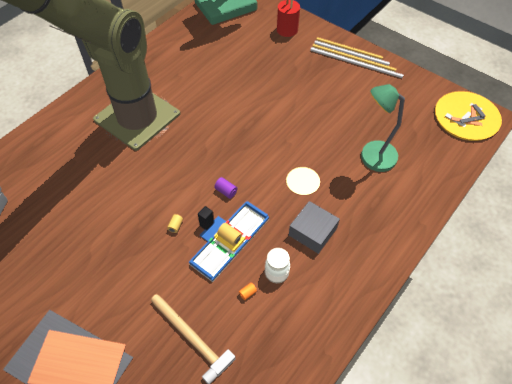

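View pics/t.png

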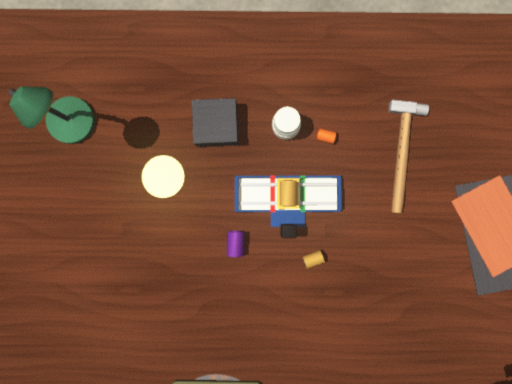

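```bash
python3 - <<'E'
from h import *
save("top","pics/tc.png",(130,110,350,280),3.5)
im=env.grab_frame("top").astype(int);np.set_printoptions(precision=4,suppress=True)
r,g,b=im[...,0],im[...,1],im[...,2]
H=cv2.cvtColor(im.astype(np.uint8),cv2.COLOR_RGB2HSV)
m=((H[...,0]>95)&(H[...,0]<130)&(H[...,1]>110)&(H[...,2]>60)).astype(np.uint8)
n,l,s,c=cv2.connectedComponentsWithStats(m)
for i in range(1,n):
    if s[i,4]>30: print("blue",s[i],c[i])
sub=np.argwhere(m[140:240,230:340])[:,::-1]+[230,140]
P=np.array([at("top",p,.018)[:2] for p in sub]);R=cv2.minAreaRect(P.astype(np.float32)*1000);print(R)
E
```

```text
blue [235 176  18  36 131] [237.3359 194.7176]
blue [306 176  35  35 138] [334.9058 189.1884]
blue [271 211  34  15 440] [287.0091 217.5886]
((517.7000122070312, -158.65443420410156), (113.47068786621094, 241.2095489501953), 0.6564139723777771)
```

Scene view: tray with trolley and roller at about (228,240), handle at (205,217), and pale disc at (303,181). In the top view the tray is at (288,194), the handle at (288,231), and the disc at (163,177). The red mark is on the left (+y), the green on the right.

Roller candidates in the top view:
- Gold roller in the cradle (288,193): larger, so this is the one meant.
- Small gold one (314,259).
- Purple one (235,243).
- Orange one (327,136).

View pics/tc.png

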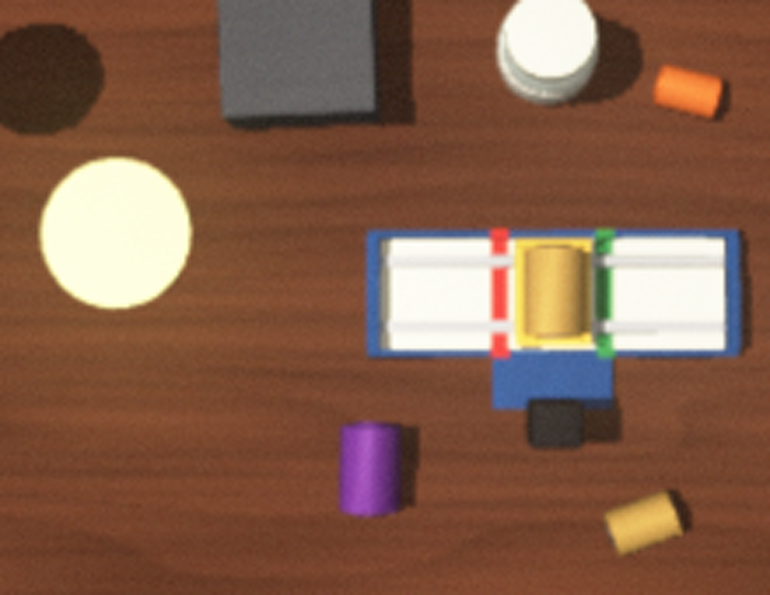

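```bash
python3 - <<'E'
from h import *
np.set_printoptions(precision=4,suppress=True)
im=cv2.imread("pics/t.png");H=cv2.cvtColor(im,cv2.COLOR_BGR2HSV)
def comp(m,box):
    z=np.zeros(m.shape,np.uint8);x0,y0,x1,y1=box;z[y0:y1,x0:x1]=m[y0:y1,x0:x1];return z
V=H[...,2].astype(int);S=H[...,1].astype(int);h=H[...,0].astype(int)
disc=comp((V>180)&(S<140),(135,145,195,205));p=np.argwhere(disc)[:,::-1];print("disc",p.mean(0),len(p),at("top",p.mean(0),.001))
white=comp((V>170)&(S<60),(236,170,345,215));p=np.argwhere(white)[:,::-1]
print("white",cv2.minAreaRect((np.array([at("top",q,.004)[:2] for q in p])*1000).astype(np.float32)),cv2.minAreaRect(p.astype(np.float32)))
blk=comp((V<45),(275,222,305,245));n,l,s,c=cv2.connectedComponentsWithStats(blk);
for i in range(1,n):
  if s[i,4]>20:print("blk",s[i],c[i],at("top",c[i],.065))
for nm,hr in(("red",lambda h:(h<6)|(h>172)),("green",lambda h:(h>45)&(h<80))):
    m=comp(hr(h)&(S>150)&(V>90),(255,172,320,215));p=np.argwhere(m)[:,::-1]
    print(nm,len(p),p.min(0),p.max(0),p.mean(0),at("top",p.mean(0),.003))
for y,z in(("scene",0),):
    for l in("handle","tray"):print([ (np.round(r["at"],1)) for r in env.spot_point(l,"scene")[:1]])
E
```

```text
disc [162.5815 176.146 ] 1479 [0.572  0.1346 0.001 ]
white ((534.2578735351562, -161.568603515625), (76.27460479736328, 226.1422882080078), 1.4896408319473267) ((288.037353515625, 193.5791778564453), (32.489341735839844, 96.36669158935547), 89.16968536376953)
red 88 [270 175] [274 211] [272.1136 192.2841] [ 0.5369 -0.1241  0.003 ]Traceback (most recent call last):
  File "<stdin>", line 15, in <module>
    return umr_minimum(a, axis, None, out, keepdims, initial, where)
ValueError: zero-size array to reduction operation minimum which has no identity
```

The crop confirms the choice: the large brass roller lies in the yellow trolley at about (288,193). The tray is square to the world, with the handle top at about (289,231). I'll approach at height with the fingers half open.

carry_out:
  deltas:
    - {"x": 2.85, "y": -2.6, "z": 0.7, "fingers": 0.6}
    - {"x": 2.85, "y": -2.6, "z": 0.7, "fingers": 0.6}
    - {"x": 2.85, "y": -2.6, "z": 0.7, "fingers": 0.6}
    - {"x": 2.85, "y": -2.6, "z": 0.7, "fingers": 0.6}
    - {"x": 2.85, "y": -2.6, "z": 0.7, "fingers": 0.6}
    - {"x": 2.85, "y": -2.6, "z": 0.7, "fingers": 0.6}
    - {"x": 2.85, "y": -2.6, "z": 0.7, "fingers": 0.6}

```text
schema error: expected keys x, y, z, rx, ry, rz, fingers
```

carry_out:
  deltas:
    - {"x": 2.85, "y": -2.6, "z": 0.7, "fingers": 0.6}
    - {"x": 2.85, "y": -2.6, "z": 0.7, "fingers": 0.6}
    - {"x": 2.85, "y": -2.6, "z": 0.7, "fingers": 0.6}
    - {"x": 2.85, "y": -2.6, "z": 0.7, "fingers": 0.6}
    - {"x": 2.85, "y": -2.6, "z": 0.7, "fingers": 0.6}
    - {"x": 2.85, "y": -2.6, "z": 0.7, "fingers": 0.6}
    - {"x": 2.85, "y": -2.6, "z": 0.7, "fingers": 0.6}

```text
schema error: expected keys x, y, z, rx, ry, rz, fingers
```

carry_out:
  deltas:
    - {"rz": -7.65, "fingers": 0.6}
    - {"rz": -7.65, "fingers": 0.6}
    - {"rz": -7.65, "fingers": 0.6}
    - {"rz": -7.65, "fingers": 0.6}
    - {"rz": -7.65, "fingers": 0.6}

```text
schema error: expected keys x, y, z, rx, ry, rz, fingers
```

carry_out:
  deltas:
    - {"rz": -7.65, "fingers": 0.6}
    - {"rz": -7.65, "fingers": 0.6}
    - {"rz": -7.65, "fingers": 0.6}
    - {"rz": -7.65, "fingers": 0.6}
    - {"rz": -7.65, "fingers": 0.6}
    - {"fingers": 0.6}

```text
schema error: expected keys x, y, z, rx, ry, rz, fingers
```

carry_out:
  deltas:
    - {"x": 2.85, "y": -2.6, "z": 0.7, "rx": 0, "ry": 0, "rz": 0, "fingers": 0.6}
    - {"x": 2.85, "y": -2.6, "z": 0.7, "rx": 0, "ry": 0, "rz": 0, "fingers": 0.6}
    - {"x": 2.85, "y": -2.6, "z": 0.7, "rx": 0, "ry": 0, "rz": 0, "fingers": 0.6}
    - {"x": 2.85, "y": -2.6, "z": 0.7, "rx": 0, "ry": 0, "rz": 0, "fingers": 0.6}
    - {"x": 2.85, "y": -2.6, "z": 0.7, "rx": 0, "ry": 0, "rz": 0, "fingers": 0.6}
    - {"x": 2.85, "y": -2.6, "z": 0.7, "rx": 0, "ry": 0, "rz": 0, "fingers": 0.6}
    - {"x": 2.85, "y": -2.6, "z": 0.7, "rx": 0, "ry": 0, "rz": 0, "fingers": 0.6}

```text
clock: 1.9
eef_pos: [0.2984, -0.3831, 0.2073]
ee_rot: [[0.972, 0.233, 0.001], [0.233, -0.972, -0.001], [0.001, 0.001, -1.0]]
wrist_force: [0.3, 0.1, 0.5]
finger_gap: 0.0511
finger_force: 0.0
```

carry_out:
  deltas:
    - {"x": 2.85, "y": -2.6, "z": 0.7, "rx": 0, "ry": 0, "rz": 0, "fingers": 0.6}
    - {"x": 2.85, "y": -2.6, "z": 0.7, "rx": 0, "ry": 0, "rz": 0, "fingers": 0.6}
    - {"x": 2.85, "y": -2.6, "z": 0.7, "rx": 0, "ry": 0, "rz": 0, "fingers": 0.6}
    - {"x": 2.85, "y": -2.6, "z": 0.7, "rx": 0, "ry": 0, "rz": 0, "fingers": 0.6}
    - {"x": 2.85, "y": -2.6, "z": 0.7, "rx": 0, "ry": 0, "rz": 0, "fingers": 0.6}
    - {"x": 2.85, "y": -2.6, "z": 0.7, "rx": 0, "ry": 0, "rz": 0, "fingers": 0.6}
    - {"x": 2.85, "y": -2.6, "z": 0.7, "rx": 0, "ry": 0, "rz": 0, "fingers": 0.6}

```text
clock: 2.6
eef_pos: [0.4502, -0.1592, 0.1582]
ee_rot: [[0.972, 0.234, 0.001], [0.234, -0.972, -0.0], [0.001, 0.001, -1.0]]
wrist_force: [1.3, -0.4, 0.2]
finger_gap: 0.0509
finger_force: 0.0
```

carry_out:
  deltas:
    - {"x": 0, "y": 0, "z": 0, "rx": 0, "ry": 0, "rz": -7.65, "fingers": 0.6}
    - {"x": 0, "y": 0, "z": 0, "rx": 0, "ry": 0, "rz": -7.65, "fingers": 0.6}
    - {"x": 0, "y": 0, "z": 0, "rx": 0, "ry": 0, "rz": -7.65, "fingers": 0.6}
    - {"x": 0, "y": 0, "z": 0, "rx": 0, "ry": 0, "rz": -7.65, "fingers": 0.6}
    - {"x": 0, "y": 0, "z": 0, "rx": 0, "ry": 0, "rz": -7.65, "fingers": 0.6}

```text
clock: 3.1
eef_pos: [0.4494, -0.1606, 0.1584]
ee_rot: [[0.615, 0.789, 0.001], [0.789, -0.615, -0.0], [0.0, 0.001, -1.0]]
wrist_force: [0.6, -0.3, 0.1]
finger_gap: 0.0509
finger_force: 0.0
```

carry_out:
  deltas:
    - {"x": 0, "y": 0, "z": 0, "rx": 0, "ry": 0, "rz": -7.65, "fingers": 0.6}
    - {"x": 0, "y": 0, "z": 0, "rx": 0, "ry": 0, "rz": -7.65, "fingers": 0.6}
    - {"x": 0, "y": 0, "z": 0, "rx": 0, "ry": 0, "rz": -7.65, "fingers": 0.6}
    - {"x": 0, "y": 0, "z": 0, "rx": 0, "ry": 0, "rz": -7.65, "fingers": 0.6}
    - {"x": 0, "y": 0, "z": 0, "rx": 0, "ry": 0, "rz": -7.65, "fingers": 0.6}
    - {"x": 0, "y": 0, "z": 0, "rx": 0, "ry": 0, "rz": 0, "fingers": 0.6}
    - {"x": 0, "y": 0, "z": 0, "rx": 0, "ry": 0, "rz": 0, "fingers": 0.6}

```text
clock: 3.8
eef_pos: [0.4491, -0.1607, 0.1584]
ee_rot: [[0.003, 1.0, 0.0], [1.0, -0.003, 0.0], [0.0, 0.0, -1.0]]
wrist_force: [-0.8, -0.8, -0.1]
finger_gap: 0.0512
finger_force: 0.0
```

```bash
python3 - <<'E'
from h import *
np.set_printoptions(precision=3,suppress=True)
from scipy.optimize import minimize
B={}
for c,f,b in(("scene","s",(190,195,222,235)),("top","t",(278,220,296,242))):
    V=cv2.imread(f"pics/{f}.png").max(2);z=np.zeros(V.shape,np.uint8);x0,y0,x1,y1=b
    z[y0:y1,x0:x1]=V[y0:y1,x0:x1]<40
    n,l,s,_=cv2.connectedComponentsWithStats(z);i=1+s[1:,4].argmax();B[c]=l==i;print(c,s[i])
def cost(p):
    t=0
    for c in B:
        P=np.array([proj(c,[p[0]+a,p[1]+d,h]) for a in(-.015,.015) for d in(-.017,.017) for h in(.006 if c=="scene" else .02,.069)])
        m=np.zeros((384*8,512*8),np.uint8);cv2.fillConvexPoly(m,cv2.convexHull((P*8+4).astype(np.int32)),1)
        m=cv2.resize(m.astype(np.float32),(512,384),interpolation=cv2.INTER_AREA);t+=np.abs(m-B[c]).sum()
    return t
for p0 in([.449,-.16],):
    r=minimize(cost,p0,method="Nelder-Mead",options=dict(initial_simplex=[[.449,-.16],[.456,-.16],[.449,-.167]]));print(r.x,r.fun,cost(p0))
E
```

```text
scene [198 213  15  16 149]Traceback (most recent call last):
  File "<stdin>", line 8, in <module>
ValueError: attempt to get argmax of an empty sequence
```

```bash
python3 - <<'E'
from h import *
np.set_printoptions(precision=3,suppress=True)
from scipy.optimize import minimize
B={}
for c,f,b in(("scene","s",(190,195,222,235)),("top","t",(276,220,300,242))):
    im=cv2.imread(f"pics/{f}.png").astype(int);V=im.max(2);D=V-im.min(2);z=np.zeros(V.shape,np.uint8);x0,y0,x1,y1=b
    z[y0:y1,x0:x1]=((V<70)&(D<22))[y0:y1,x0:x1]
    n,l,s,_=cv2.connectedComponentsWithStats(z);i=1+s[1:,4].argmax();B[c]=l==i;print(c,s[i])
def cost(p,cs=("scene","top")):
    t=0
    for c in cs:
        P=np.array([proj(c,[p[0]+a,p[1]+d,h]) for a in(-.015,.015) for d in(-.017,.017) for h in(.006 if c=="scene" else .02,.069)])
        m=np.zeros((384*8,512*8),np.uint8);cv2.fillConvexPoly(m,cv2.convexHull((P*8+4).astype(np.int32)),1)
        m=cv2.resize(m.astype(np.float32),(512,384),interpolation=cv2.INTER_AREA);t+=np.abs(m-B[c]).sum()
    return t
for cs in(("scene",),("top",),("scene","top")):
    r=minimize(cost,[.449,-.16],args=(cs,),method="Nelder-Mead",options=dict(initial_simplex=[[.449,-.16],[.456,-.16],[.449,-.167]]));print(cs,r.x,r.fun)
E
```

```text
scene [198 207  16  23 254]
top [281 224  19  13 206]
('scene',) [ 0.453 -0.162] 55.796875
('top',) [ 0.452 -0.161] 30.484375
('scene', 'top') [ 0.452 -0.161] 88.71875
```

carry_out:
  deltas:
    - {"x": 0, "y": 0.3, "z": 2, "rx": 0, "ry": 0, "rz": 0, "fingers": 0.6}
    - {"x": 0, "y": 0, "z": 2, "rx": 0, "ry": 0, "rz": 0, "fingers": 0.6}
    - {"x": 0, "y": 0, "z": 2, "rx": 0, "ry": 0, "rz": 0, "fingers": 0.6}
    - {"x": 0, "y": 0, "z": 1.5, "rx": 0, "ry": 0, "rz": 0, "fingers": 0.6}
    - {"x": 0, "y": 0, "z": 1.2, "rx": 0, "ry": 0, "rz": 0, "fingers": 0.6}
    - {"x": 0, "y": 0, "z": 1, "rx": 0, "ry": 0, "rz": 0, "fingers": 0.6}
    - {"x": 0, "y": 0, "z": 0, "rx": 0, "ry": 0, "rz": 0, "fingers": 0.6}

```text
clock: 4.5
eef_pos: [0.4516, -0.1603, 0.0604]
ee_rot: [[0.0, 1.0, -0.002], [1.0, -0.0, -0.0], [-0.0, -0.002, -1.0]]
wrist_force: [0.0, -0.8, 0.0]
finger_gap: 0.0508
finger_force: 0.0
```

carry_out:
  deltas:
    - {"x": 0, "y": 0, "z": 0, "rx": 0, "ry": 0, "rz": 0, "fingers": 0.45}
    - {"x": 0, "y": 0, "z": 0, "rx": 0, "ry": 0, "rz": 0, "fingers": 0.42}
    - {"x": 0, "y": 0, "z": 0, "rx": 0, "ry": 0, "rz": 0, "fingers": 0.39}
    - {"x": 0, "y": 0, "z": 0, "rx": 0, "ry": 0, "rz": 0, "fingers": 0.36}
    - {"x": 0, "y": 0, "z": 0, "rx": 0, "ry": 0, "rz": 0, "fingers": 0.33}
    - {"x": 0, "y": 0, "z": 0, "rx": 0, "ry": 0, "rz": 0, "fingers": 0.2}
    - {"x": 0, "y": 0, "z": 0, "rx": 0, "ry": 0, "rz": 0, "fingers": 0}
    - {"x": 0, "y": 0, "z": 0, "rx": 0, "ry": 0, "rz": 0, "fingers": 0}
  force: 110

```text
clock: 5.3
eef_pos: [0.4514, -0.1608, 0.062]
ee_rot: [[-0.001, 1.0, -0.0], [1.0, 0.001, -0.001], [-0.001, -0.0, -1.0]]
wrist_force: [-2.3, -0.2, 7.6]
finger_gap: 0.0286
finger_force: 108.1
```

```bash
python3 - <<'E'
from h import *
np.set_printoptions(precision=4,suppress=True)
o=env.get_obs()
for k in("clock","eef_pos","ee_rot","wrist_force","moment","finger_gap","finger_force"):print(k,o[k])
save("top","pics/g.png",(200,140,350,260),4)
for c in("top","scene"):
  for l in("roller","mark_red","mark_green"):
    print(c,l,[(np.round(r["at"],1),at(c,r["at"],.04)) for r in env.spot_point(l,c)[:2]])
E
```

```text
clock 5.3
eef_pos [ 0.4514 -0.1608  0.062 ]
ee_rot [[-0.001   1.     -0.0004]
 [ 1.      0.001  -0.0008]
 [-0.0008 -0.0005 -1.    ]]
wrist_force [-2.3497 -0.1861  7.5763]
moment [0.0218 0.5011 0.2427]
finger_gap 0.028639324636497838
finger_force 108.09294819831848
top roller [(array([236.4, 245.9]), array([ 0.413 , -0.0444,  0.04  ])), (array([284.4, 196.4]), array([ 0.5263, -0.1517,  0.04  ]))]
top mark_red [(array([272.2, 195.5]), array([ 0.528, -0.124,  0.04 ]))]
top mark_green [(array([300.3, 190.3]), array([ 0.5405, -0.1877,  0.04  ]))]
scene roller [(array([227.2, 186.8]), array([ 0.4339, -0.0458,  0.04  ])), (array([227.7, 236.1]), array([ 0.5401, -0.1675,  0.04  ]))]
scene mark_red [(array([239.5, 225.9]), array([ 0.5445, -0.123 ,  0.04  ]))]
scene mark_green [(array([219.9, 240. ]), array([ 0.5315, -0.1898,  0.04  ]))]
```

View pics/g.png

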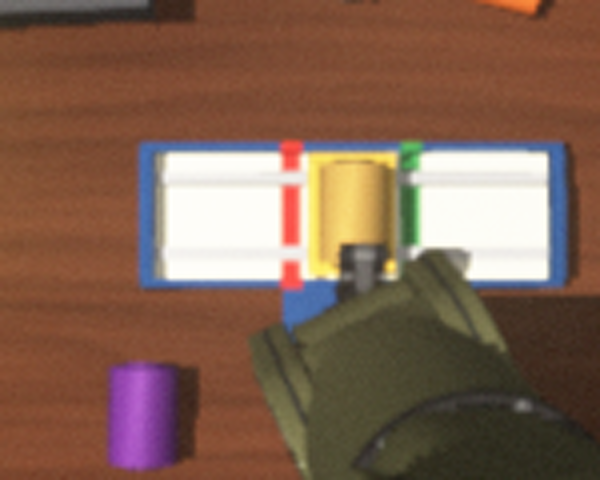

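The tray is gripped (gap 29 mm). Roller and trolley are still centred in the crop at about (355,210), between red (290,215) and green (411,190). Next is a trolley tracker, then a short lift.

```bash
cat > tr.py <<'E'
from h import *
import sys
from scipy.optimize import minimize_scalar
np.set_printoptions(precision=4,suppress=True)
OFF=float(open("off.txt").read()) if __import__("os").path.exists("off.txt") else 0.
M=env.camera_model("top");Kc=np.array(M["intrinsics"]);Ti=np.linalg.inv(np.array(M["T"]))
def pj(P):
    q=(Kc@(Ti[:3,:3]@P.T+Ti[:3,3:])).T;return q[:,:2]/q[:,2:]
def hull(R,o,pts):
    P=pj(o+np.array(pts)@R.T);return cv2.convexHull((P*16).round().astype(np.int32))
a=np.linspace(0,2*np.pi,24)
def meas():
    o=env.get_obs();im=env.grab_frame("top")
    Rt=np.array(o["ee_rot"]);R=np.c_[Rt[:,1],Rt[:,0],-Rt[:,2]]
    org=np.array(o["eef_pos"])+R@[.085,0,-.062]
    H=cv2.cvtColor(im,cv2.COLOR_RGB2HSV).astype(int)
    y=((H[...,0]>14)&(H[...,0]<32)&(H[...,1]>110)&(H[...,2]>90)).astype(np.float32)
    w=np.zeros(y.shape,np.uint8);cv2.fillConvexPoly(w,hull(R,org,[[.002,-.13,.02],[.028,-.13,.02],[.028,.13,.02],[.002,.13,.02]]),1,shift=4)
    ys=y*w
    def m(t):
        z=np.zeros((384,512),np.uint8)
        cv2.fillConvexPoly(z,hull(R,org,[[s*.035,t+d,.02] for s in(-1,1) for d in(-.025,.025)]),255,cv2.LINE_AA,4)
        cv2.fillConvexPoly(z,hull(R,org,[[s*.028,t+.02*np.cos(b),.04+.02*np.sin(b)] for s in(-1,1) for b in a]),255,cv2.LINE_AA,4)
        return z/255.
    c=lambda t:(np.abs(m(t)-y)*w).sum()
    g=np.arange(-.1,.1,.004);cs=[c(t) for t in g]
    # matched by centroid for sub-pixel refinement
    t=g[int(np.argmin(cs))];xs=np.arange(512)
    for _ in range(4):
        e=((m(t)*w).sum(0)@xs)/(m(t)*w).sum()-(ys.sum(0)@xs)/ys.sum();t+=e*.00215
    return o,im,t-OFF
def run(n=4):
    T=[];Y=[]
    for _ in range(n):
        o,im,t=meas();T.append(o["clock"]);Y.append(t)
    T=np.array(T);Y=np.array(Y)*1e3;e=env.get_obs();p=np.polyfit(T-e["clock"],Y,1) if n>1 else [0,Y[0]]
    Rt=np.array(e["ee_rot"])
    print("clk",round(e["clock"],2),"Y",np.round(Y,1),"v mm/s",round(p[0],1),"now",round(p[1],1))
    print("tcp",np.array(e["eef_pos"]),"tilt_mrad(x)",round(1e3*Rt[2,0],2),"pitch",round(1e3*Rt[2,1],2),"F",np.array(e["wrist_force"]),"M",np.array(e["moment"]),"gap",round(e["finger_gap"],4))
    return p
if __name__=="__main__": run(int(sys.argv[1]) if len(sys.argv)>1 else 4)
E
python3 - <<'E'
import tr
p=tr.run(3); open("off.txt","w").write(str(p[1]/1e3))
E
```

```text
clk 5.8 Y [0.9 0.9 0.9] v mm/s -0.1 now 0.9
tcp [ 0.4514 -0.1608  0.062 ] tilt_mrad(x) -0.81 pitch -0.47 F [-2.9805  0.4003  7.3552] M [0.0252 0.4881 0.2743] gap 0.0285
```

carry_out:
  deltas:
    - {"x": 0, "y": 0, "z": -0.5, "rx": 0, "ry": 0, "rz": 0, "fingers": 0}
    - {"x": 0, "y": 0, "z": -1, "rx": 0, "ry": 0, "rz": 0, "fingers": 0}
    - {"x": 0, "y": 0, "z": -1, "rx": 0, "ry": 0, "rz": 0, "fingers": 0}
    - {"x": 0, "y": 0, "z": -0.5, "rx": 0, "ry": 0, "rz": 0, "fingers": 0}

```text
clock: 6.2
eef_pos: [0.452, -0.1608, 0.0923]
ee_rot: [[0.0, 1.0, 0.001], [1.0, -0.0, -0.0], [-0.0, 0.001, -1.0]]
wrist_force: [0.0, -0.4, -7.4]
finger_gap: 0.0285
finger_force: 109.4
```

```bash
python3 tr.py 4
```

```text
clk 6.4 Y [-0.3 -0.2 -0.2 -0.3] v mm/s -0.2 now -0.3
tcp [ 0.4518 -0.1607  0.0914] tilt_mrad(x) -0.08 pitch 0.04 F [ 0.9149 -0.4347 -8.4669] M [-0.0339  0.4897  0.0282] gap 0.0285
```

Tracking is quiet and the trolley stays put. I'll lift to height, then do a small test hop in y with tilt compensation.

carry_out:
  deltas:
    - {"x": 0, "y": 0.2, "z": -0.7, "rx": 0, "ry": 0, "rz": 0, "fingers": 0}
    - {"x": 0, "y": 0.5, "z": -1.3, "rx": 0, "ry": 0, "rz": 0, "fingers": 0}
    - {"x": 0, "y": 0.5, "z": -1.8, "rx": 0, "ry": 0, "rz": 0, "fingers": 0}
    - {"x": 0, "y": 0.5, "z": -2, "rx": 0, "ry": 0, "rz": 0, "fingers": 0}
    - {"x": 0, "y": 0.6, "z": -2, "rx": 0, "ry": 0, "rz": 0, "fingers": 0}
    - {"x": 0, "y": 0.5, "z": -1.8, "rx": 0, "ry": 0, "rz": 0, "fingers": 0}
    - {"x": 0, "y": 0.5, "z": -1.3, "rx": 0, "ry": 0, "rz": 0, "fingers": 0}
    - {"x": 0, "y": 0.2, "z": -0.7, "rx": 0, "ry": 0, "rz": 0, "fingers": 0}

```text
clock: 7.2
eef_pos: [0.4875, -0.1605, 0.2084]
ee_rot: [[-0.0, 1.0, 0.001], [1.0, 0.0, -0.0], [-0.0, 0.001, -1.0]]
wrist_force: [-0.2, -0.4, -7.8]
finger_gap: 0.0284
finger_force: 109.7
```

```bash
python3 tr.py 3
```

```text
clk 7.35 Y [-0.5 -1.1 -1.1] v mm/s -6.4 now -1.5
tcp [ 0.4864 -0.1606  0.2071] tilt_mrad(x) -0.19 pitch -0.77 F [ 0.0822  0.4273 -8.2294] M [ 0.0223  0.5725 -0.0028] gap 0.0284
```

carry_out:
  deltas:
    - {"x": 0, "y": 0, "z": 0, "rx": 0, "ry": -0.58, "rz": 0, "fingers": 0}
    - {"x": 0.1, "y": 0, "z": 0, "rx": 0, "ry": 0, "rz": 0, "fingers": 0}
    - {"x": 0.2, "y": 0, "z": 0, "rx": 0, "ry": 0, "rz": 0, "fingers": 0}
    - {"x": 0.3, "y": 0, "z": 0, "rx": 0, "ry": 0, "rz": 0, "fingers": 0}
    - {"x": 0.4, "y": 0, "z": 0, "rx": 0, "ry": 1.16, "rz": 0, "fingers": 0}
    - {"x": 0.3, "y": 0, "z": 0, "rx": 0, "ry": 0, "rz": 0, "fingers": 0}
    - {"x": 0.2, "y": 0, "z": 0, "rx": 0, "ry": 0, "rz": 0, "fingers": 0}
    - {"x": 0.1, "y": 0, "z": 0, "rx": 0, "ry": 0, "rz": 0, "fingers": 0}

```text
clock: 8.15
eef_pos: [0.487, -0.1443, 0.2073]
ee_rot: [[-0.0, 1.0, 0.0], [1.0, 0.0, 0.01], [0.01, 0.0, -1.0]]
wrist_force: [-0.4, 0.1, -8.2]
finger_gap: 0.0285
finger_force: 109.8
```

carry_out:
  deltas:
    - {"x": 0, "y": 0, "z": 0, "rx": 0, "ry": -0.58, "rz": 0, "fingers": 0}

```text
clock: 8.25
eef_pos: [0.4869, -0.1448, 0.2072]
ee_rot: [[0.0, 1.0, 0.0], [1.0, -0.0, -0.001], [-0.001, 0.0, -1.0]]
wrist_force: [-0.3, 0.4, -8.7]
finger_gap: 0.0289
finger_force: 109.8
```

```bash
python3 tr.py 4
```

```text
clk 8.45 Y [-2.3 -3.  -3.3 -3.3] v mm/s -6.4 now -3.8
tcp [ 0.487  -0.1445  0.2073] tilt_mrad(x) -0.28 pitch 0.07 F [-1.003   0.4462 -7.5188] M [-0.0331  0.5213  0.0006] gap 0.0283
```

carry_out:
  deltas:
    - {"x": 0, "y": 0, "z": 0, "rx": 0, "ry": -0.73, "rz": 0, "fingers": 0}
    - {"x": 0.11, "y": 0, "z": 0, "rx": 0, "ry": 0, "rz": 0, "fingers": 0}
    - {"x": 0.22, "y": 0, "z": 0, "rx": 0, "ry": 0, "rz": 0, "fingers": 0}
    - {"x": 0.33, "y": 0, "z": 0, "rx": 0, "ry": 0, "rz": 0, "fingers": 0}
    - {"x": 0.44, "y": 0, "z": 0, "rx": 0, "ry": 0, "rz": 0, "fingers": 0}
    - {"x": 0.55, "y": 0, "z": 0, "rx": 0, "ry": 0, "rz": 0, "fingers": 0}
    - {"x": 0.66, "y": 0, "z": 0, "rx": 0, "ry": 0, "rz": 0, "fingers": 0}
    - {"x": 0.77, "y": 0, "z": 0, "rx": 0, "ry": 0, "rz": 0, "fingers": 0}

```text
clock: 9.25
eef_pos: [0.487, -0.1131, 0.2068]
ee_rot: [[-0.0, 1.0, 0.0], [1.0, 0.0, -0.013], [-0.013, 0.0, -1.0]]
wrist_force: [-0.2, 0.4, -8.4]
finger_gap: 0.0285
finger_force: 109.7
```

carry_out:
  deltas:
    - {"x": 0.88, "y": 0, "z": 0, "rx": 0, "ry": 0, "rz": 0, "fingers": 0}
    - {"x": 0.99, "y": 0, "z": 0, "rx": 0, "ry": 0, "rz": 0, "fingers": 0}
    - {"x": 1.1, "y": 0, "z": 0, "rx": 0, "ry": 0, "rz": 0, "fingers": 0}
    - {"x": 1.21, "y": 0, "z": 0, "rx": 0, "ry": 0, "rz": 0, "fingers": 0}
    - {"x": 1.32, "y": 0, "z": 0, "rx": 0, "ry": 0, "rz": 0, "fingers": 0}
    - {"x": 1.43, "y": 0, "z": 0, "rx": 0, "ry": 0, "rz": 0, "fingers": 0}
    - {"x": 1.54, "y": 0, "z": 0, "rx": 0, "ry": 0, "rz": 0, "fingers": 0}
    - {"x": 1.65, "y": 0, "z": 0, "rx": 0, "ry": 0, "rz": 0, "fingers": 0}

```text
clock: 10.05
eef_pos: [0.4869, -0.0112, 0.2056]
ee_rot: [[-0.0, 1.0, 0.0], [1.0, 0.0, -0.013], [-0.013, 0.0, -1.0]]
wrist_force: [0.6, -0.2, -8.2]
finger_gap: 0.0285
finger_force: 109.7
```

carry_out:
  deltas:
    - {"x": 1.76, "y": 0, "z": 0, "rx": 0, "ry": 1.46, "rz": 0, "fingers": 0}
    - {"x": 1.65, "y": 0, "z": 0, "rx": 0, "ry": 0, "rz": 0, "fingers": 0}
    - {"x": 1.54, "y": 0, "z": 0, "rx": 0, "ry": 0, "rz": 0, "fingers": 0}
    - {"x": 1.43, "y": 0, "z": 0, "rx": 0, "ry": 0, "rz": 0, "fingers": 0}
    - {"x": 1.32, "y": 0, "z": 0, "rx": 0, "ry": 0, "rz": 0, "fingers": 0}
    - {"x": 1.21, "y": 0, "z": 0, "rx": 0, "ry": 0, "rz": 0, "fingers": 0}
    - {"x": 1.1, "y": 0, "z": 0, "rx": 0, "ry": 0, "rz": 0, "fingers": 0}
    - {"x": 0.99, "y": 0, "z": 0, "rx": 0, "ry": 0, "rz": 0, "fingers": 0}

```text
clock: 10.85
eef_pos: [0.4869, 0.0983, 0.2065]
ee_rot: [[-0.0, 1.0, -0.0], [1.0, 0.0, 0.013], [0.013, -0.0, -1.0]]
wrist_force: [0.2, 0.1, -7.3]
finger_gap: 0.029
finger_force: 109.7
```

carry_out:
  deltas:
    - {"x": 0.88, "y": 0, "z": 0, "rx": 0, "ry": 0, "rz": 0, "fingers": 0}
    - {"x": 0.77, "y": 0, "z": 0, "rx": 0, "ry": 0, "rz": 0, "fingers": 0}
    - {"x": 0.66, "y": 0, "z": 0, "rx": 0, "ry": 0, "rz": 0, "fingers": 0}
    - {"x": 0.55, "y": 0, "z": 0, "rx": 0, "ry": 0, "rz": 0, "fingers": 0}
    - {"x": 0.44, "y": 0, "z": 0, "rx": 0, "ry": 0, "rz": 0, "fingers": 0}
    - {"x": 0.33, "y": 0, "z": 0, "rx": 0, "ry": 0, "rz": 0, "fingers": 0}
    - {"x": 0.22, "y": 0, "z": 0, "rx": 0, "ry": 0, "rz": 0, "fingers": 0}
    - {"x": 0.11, "y": 0, "z": 0, "rx": 0, "ry": 0, "rz": 0, "fingers": 0}

```text
clock: 11.65
eef_pos: [0.4869, 0.1371, 0.207]
ee_rot: [[-0.0, 1.0, -0.0], [1.0, 0.0, 0.013], [0.013, -0.0, -1.0]]
wrist_force: [0.3, 0.3, -8.0]
finger_gap: 0.029
finger_force: 109.7
```

carry_out:
  deltas:
    - {"x": 0, "y": 0, "z": 0, "rx": 0, "ry": -0.73, "rz": 0, "fingers": 0}

```text
clock: 11.75
eef_pos: [0.4869, 0.1364, 0.2069]
ee_rot: [[0.001, 1.0, -0.0], [1.0, -0.001, -0.001], [-0.001, -0.0, -1.0]]
wrist_force: [-0.5, -0.1, -9.1]
finger_gap: 0.0286
finger_force: 109.7
```

```bash
python3 tr.py 5
```

```text
clk 12.0 Y [23.  22.8 22.6 23.2 23.8] v mm/s 4.1 now 23.7
tcp [0.4869 0.1369 0.207 ] tilt_mrad(x) -0.29 pitch -0.01 F [-0.9472 -0.2708 -9.0287] M [-0.1159  0.5529  0.0001] gap 0.0287
```

carry_out:
  deltas:
    - {"x": -0.3, "y": 0, "z": 0, "rx": 0, "ry": 0.1, "rz": 0, "fingers": 0}
    - {"x": -0.4, "y": 0, "z": 0, "rx": 0, "ry": 0, "rz": 0, "fingers": 0}
    - {"x": -0.3, "y": 0, "z": 0, "rx": 0, "ry": -0.09, "rz": 0, "fingers": 0}

```text
clock: 12.3
eef_pos: [0.4868, 0.126, 0.2069]
ee_rot: [[0.001, 1.0, -0.0], [1.0, -0.001, -0.001], [-0.001, -0.0, -1.0]]
wrist_force: [0.4, 0.3, -8.1]
finger_gap: 0.0285
finger_force: 109.7
```

```bash
python3 tr.py 6; python3 -c "
from h import *
save('top','pics/r.png',(90,100,270,260),3.7)"
```

```text
clk 12.6 Y [37.1 38.3 38.1 38.4 38.6 38.8] v mm/s 5.6 now 39.2
tcp [0.4869 0.1272 0.207 ] tilt_mrad(x) 0.39 pitch 0.13 F [ 0.3936  0.6259 -7.9797] M [-0.1823  0.5291 -0.0484] gap 0.0285
```

View pics/r.png

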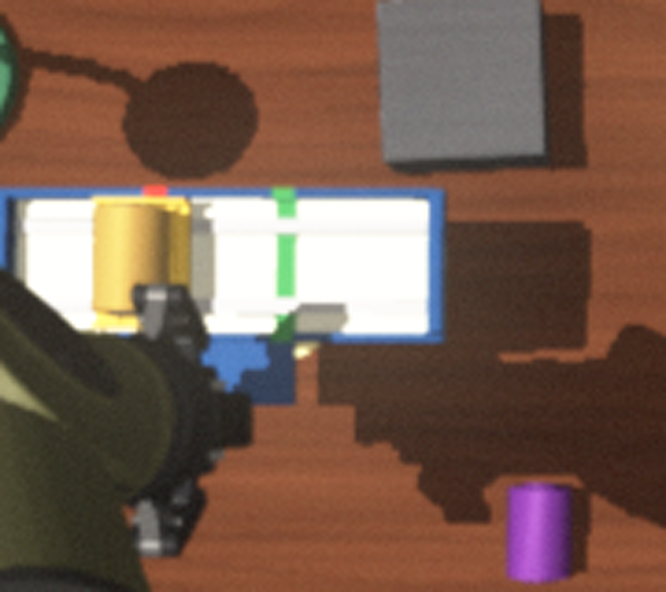

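The crop shows the deck's right edge at about 190 px against the red band at 155, so the trolley is near +41 mm. The tracker reads about 3 mm low here. I'll recentre, brake, and make the tracker average out pose noise.

carry_out:
  deltas:
    - {"x": 0.2, "y": 0, "z": 0, "rx": 0, "ry": 0.1, "rz": 0, "fingers": 0}
    - {"x": 0.3, "y": 0, "z": 0, "rx": 0, "ry": 0, "rz": 0, "fingers": 0}
    - {"x": 0.2, "y": 0, "z": 0, "rx": 0, "ry": -0.1, "rz": 0, "fingers": 0}

```text
clock: 12.95
eef_pos: [0.4869, 0.1345, 0.207]
ee_rot: [[-0.001, 1.0, 0.0], [1.0, 0.001, 0.0], [0.0, 0.0, -1.0]]
wrist_force: [-0.4, -0.7, -7.9]
finger_gap: 0.0285
finger_force: 109.7
```

```bash
python3 - <<'E'
s=open("tr.py").read()
a=s.index("def run");b=s.index("if __name__")
s=s[:a]+'''def run(n=5):
    D=[meas() for _ in range(n)];e=env.get_obs()
    T=np.array([d[0]["clock"] for d in D])-e["clock"];oy=np.array([d[0]["eef_pos"][1] for d in D])
    m=oy.mean();W=(np.array([d[2] for d in D])+oy-m)*1e3+3;p=np.polyfit(T,W,1)
    tl=np.mean([d[0]["ee_rot"][2][0] for d in D])*1e3;Mx=np.mean([d[0]["moment"][0] for d in D])
    z=np.mean([d[0]["eef_pos"][2] for d in D])-.062
    G=[]
    for d in D:
        H=cv2.cvtColor(d[1],cv2.COLOR_RGB2HSV).astype(int);g=(abs(H[...,0]-65)<16)&(H[...,1]>110)&(H[...,2]>120)
        g[:,:110]=0;g[:140]=0;g[185:]=0;q=np.argwhere(g)
        if len(q)>20:G.append((at("top",q.mean(0)[::-1],z+.005)[1]-m)*1e3)
    print("clk",round(e["clock"],2),"W",np.round(W,1),"v",round(p[0],1),"now",round(p[1],1),"green",np.round(np.mean(G),1) if G else None)
    print("tcp",np.round(np.mean([d[0]["eef_pos"] for d in D],0),4),"tilt",round(tl,2),"Mx",round(Mx,3))
'''+s[b:]
open("tr.py","w").write(s)
E
python3 tr.py 5
```

```text
clk 13.2 W [41.5 42.1 43.7 44.2 46.1] v 22.6 now 46.9 green -33.3
tcp [0.4869 0.1346 0.207 ] tilt 0.46 Mx -0.203
```

carry_out:
  deltas:
    - {"x": 0.4, "y": 0, "z": 0, "rx": 0, "ry": 0.8, "rz": 0, "fingers": 0}
    - {"x": 0.4, "y": 0, "z": 0, "rx": 0, "ry": 0, "rz": 0, "fingers": 0}
    - {"x": 0.2, "y": 0, "z": 0, "rx": 0, "ry": -0.5, "rz": 0, "fingers": 0}

```text
clock: 13.5
eef_pos: [0.4869, 0.1442, 0.2071]
ee_rot: [[0.0, 1.0, 0.0], [1.0, -0.0, 0.005], [0.005, 0.0, -1.0]]
wrist_force: [-0.7, -0.1, -7.9]
finger_gap: 0.0285
finger_force: 109.8
```

```bash
python3 tr.py 4
```

```text
clk 13.7 W [40.9 41.3 41.2 41. ] v 0.5 now 41.2 green -33.0
tcp [0.4869 0.1448 0.2072] tilt 5.68 Mx -0.162
```

carry_out:
  deltas:
    - {"x": 0.1, "y": 0, "z": 0, "rx": 0, "ry": 0, "rz": 0, "fingers": 0}
    - {"x": 0.1, "y": 0, "z": 0, "rx": 0, "ry": 0, "rz": 0, "fingers": 0}

```text
clock: 13.9
eef_pos: [0.4869, 0.1459, 0.2071]
ee_rot: [[0.0, 1.0, -0.0], [1.0, -0.0, 0.005], [0.005, -0.0, -1.0]]
wrist_force: [-0.2, -0.6, -8.3]
finger_gap: 0.0288
finger_force: 109.7
```

```bash
python3 tr.py 5
```

```text
clk 14.15 W [38.3 37.5 36.6 36.4 35.5] v -13.2 now 34.9 green -32.8
tcp [0.4869 0.1461 0.2071] tilt 5.44 Mx -0.166
```

carry_out:
  deltas:
    - {"x": -0.1, "y": 0, "z": 0, "rx": 0, "ry": -0.45, "rz": 0, "fingers": 0}
    - {"x": -0.2, "y": 0, "z": 0, "rx": 0, "ry": 0, "rz": 0, "fingers": 0}
    - {"x": -0.1, "y": 0, "z": 0, "rx": 0, "ry": 0, "rz": 0, "fingers": 0}
    - {"x": 0, "y": 0, "z": 0, "rx": 0, "ry": 0.28, "rz": 0, "fingers": 0}

```text
clock: 14.55
eef_pos: [0.4869, 0.1418, 0.2071]
ee_rot: [[-0.0, 1.0, 0.0], [1.0, 0.0, 0.002], [0.002, 0.0, -1.0]]
wrist_force: [-0.7, -0.3, -8.7]
finger_gap: 0.0287
finger_force: 109.7
```

```bash
python3 tr.py 6
```

```text
clk 14.85 W [34.7 34.2 33.8 33.6 33.  32.9] v -7.4 now 32.4 green -33.4
tcp [0.4869 0.1418 0.2071] tilt 2.46 Mx -0.145
```

carry_out:
  deltas:
    - {"x": -0.1, "y": 0, "z": 0, "rx": 0, "ry": -0.17, "rz": 0, "fingers": 0}
    - {"x": -0.2, "y": 0, "z": 0, "rx": 0, "ry": 0, "rz": 0, "fingers": 0}
    - {"x": -0.1, "y": 0, "z": 0, "rx": 0, "ry": 0, "rz": 0, "fingers": 0}
    - {"x": 0, "y": 0, "z": 0, "rx": 0, "ry": 0.16, "rz": 0, "fingers": 0}
    - {"x": 0, "y": 0, "z": 0, "rx": 0, "ry": 0, "rz": 0, "fingers": 0}

```text
clock: 15.35
eef_pos: [0.4869, 0.1378, 0.2071]
ee_rot: [[0.0, 1.0, 0.0], [1.0, -0.0, 0.002], [0.002, 0.0, -1.0]]
wrist_force: [0.1, 0.1, -8.9]
finger_gap: 0.0288
finger_force: 109.7
```

```bash
python3 tr.py 6
```

```text
clk 15.65 W [35.  35.  35.1 35.1 35.2 35.2] v 0.8 now 35.3 green -33.1
tcp [0.4869 0.138  0.2071] tilt 2.27 Mx -0.133
```

carry_out:
  deltas:
    - {"x": 0, "y": 0, "z": 0, "rx": 0, "ry": 0, "rz": 0, "fingers": 0}
    - {"x": 0, "y": 0, "z": 0, "rx": 0, "ry": 0, "rz": 0, "fingers": 0}
    - {"x": 0, "y": 0, "z": 0, "rx": 0, "ry": 0, "rz": 0, "fingers": 0}
    - {"x": 0, "y": 0, "z": 0, "rx": 0, "ry": 0, "rz": 0, "fingers": 0}
    - {"x": 0, "y": 0, "z": 0, "rx": 0, "ry": 0, "rz": 0, "fingers": 0}
    - {"x": 0, "y": 0, "z": 0, "rx": 0, "ry": 0, "rz": 0, "fingers": 0}
    - {"x": 0, "y": 0, "z": 0, "rx": 0, "ry": 0, "rz": 0, "fingers": 0}
    - {"x": 0, "y": 0, "z": 0, "rx": 0, "ry": 0, "rz": 0, "fingers": 0}

```text
clock: 16.45
eef_pos: [0.4869, 0.138, 0.2071]
ee_rot: [[-0.0, 1.0, 0.0], [1.0, 0.0, 0.002], [0.002, 0.0, -1.0]]
wrist_force: [0.2, -0.1, -8.8]
finger_gap: 0.0287
finger_force: 109.7
```

```bash
python3 tr.py 5
```

```text
clk 16.7 W [34.7 34.7 34.7 34.7 34.8] v 0.1 now 34.8 green -33.1
tcp [0.4869 0.138  0.2071] tilt 2.2 Mx -0.156
```

carry_out:
  deltas:
    - {"x": 0, "y": 0, "z": 0, "rx": 0, "ry": 0, "rz": 0, "fingers": 0}
    - {"x": 0, "y": 0, "z": 0, "rx": 0, "ry": 0, "rz": 0, "fingers": 0}
    - {"x": 0, "y": 0, "z": 0, "rx": 0, "ry": 0, "rz": 0, "fingers": 0}
    - {"x": 0, "y": 0, "z": 0, "rx": 0, "ry": 0, "rz": 0, "fingers": 0}
    - {"x": 0, "y": 0, "z": 0, "rx": 0, "ry": 0, "rz": 0, "fingers": 0}
    - {"x": 0, "y": 0, "z": 0, "rx": 0, "ry": 0, "rz": 0, "fingers": 0}
    - {"x": 0, "y": 0, "z": 0, "rx": 0, "ry": 0, "rz": 0, "fingers": 0}
    - {"x": 0, "y": 0, "z": 0, "rx": 0, "ry": 0, "rz": 0, "fingers": 0}

```text
clock: 17.5
eef_pos: [0.4869, 0.138, 0.2071]
ee_rot: [[-0.0, 1.0, 0.0], [1.0, 0.0, 0.002], [0.002, 0.0, -1.0]]
wrist_force: [-0.1, -0.6, -7.7]
finger_gap: 0.0285
finger_force: 109.7
```

carry_out:
  deltas:
    - {"x": 0, "y": 0, "z": 0, "rx": 0, "ry": 0, "rz": 0, "fingers": 0}
    - {"x": 0, "y": 0, "z": 0, "rx": 0, "ry": 0, "rz": 0, "fingers": 0}
    - {"x": 0, "y": 0, "z": 0, "rx": 0, "ry": 0, "rz": 0, "fingers": 0}
    - {"x": 0, "y": 0, "z": 0, "rx": 0, "ry": 0, "rz": 0, "fingers": 0}
    - {"x": 0, "y": 0, "z": 0, "rx": 0, "ry": 0, "rz": 0, "fingers": 0}
    - {"x": 0, "y": 0, "z": 0, "rx": 0, "ry": 0, "rz": 0, "fingers": 0}
    - {"x": 0, "y": 0, "z": 0, "rx": 0, "ry": 0, "rz": 0, "fingers": 0}
    - {"x": 0, "y": 0, "z": 0, "rx": 0, "ry": 0, "rz": 0, "fingers": 0}

```text
clock: 18.3
eef_pos: [0.4869, 0.138, 0.2071]
ee_rot: [[-0.0, 1.0, 0.0], [1.0, 0.0, 0.002], [0.002, 0.0, -1.0]]
wrist_force: [-0.2, 0.8, -7.4]
finger_gap: 0.0287
finger_force: 109.7
```

```bash
python3 tr.py 4
```

```text
clk 18.5 W [33.3 33.1 32.8 32.8] v -3.9 now 32.5 green -33.0
tcp [0.4869 0.138  0.2071] tilt 2.21 Mx -0.143
```

carry_out:
  deltas:
    - {"x": 0, "y": 0, "z": 0, "rx": 0, "ry": -0.12, "rz": 0, "fingers": 0}
    - {"x": 0, "y": 0, "z": 0, "rx": 0, "ry": 0, "rz": 0, "fingers": 0}
    - {"x": 0, "y": 0, "z": 0, "rx": 0, "ry": 0, "rz": 0, "fingers": 0}
    - {"x": 0, "y": 0, "z": 0, "rx": 0, "ry": 0.11, "rz": 0, "fingers": 0}
    - {"x": 0, "y": 0, "z": 0, "rx": 0, "ry": 0, "rz": 0, "fingers": 0}
    - {"x": 0, "y": 0, "z": 0, "rx": 0, "ry": 0, "rz": 0, "fingers": 0}
    - {"x": 0, "y": 0, "z": 0, "rx": 0, "ry": 0, "rz": 0, "fingers": 0}
    - {"x": 0, "y": 0, "z": 0, "rx": 0, "ry": 0, "rz": 0, "fingers": 0}

```text
clock: 19.3
eef_pos: [0.4869, 0.138, 0.2071]
ee_rot: [[-0.0, 1.0, 0.0], [1.0, 0.0, 0.002], [0.002, 0.0, -1.0]]
wrist_force: [0.1, 0.9, -8.8]
finger_gap: 0.0283
finger_force: 109.7
```

```bash
python3 tr.py 5
```

```text
clk 19.55 W [33.7 33.7 33.9 34.  33.9] v 1.1 now 34.0 green -33.0
tcp [0.4869 0.138  0.2071] tilt 2.02 Mx -0.155
```

carry_out:
  deltas:
    - {"x": 0, "y": 0, "z": 0, "rx": 0, "ry": 0, "rz": 0, "fingers": 0}
    - {"x": 0, "y": 0, "z": 0, "rx": 0, "ry": 0, "rz": 0, "fingers": 0}
    - {"x": 0, "y": 0, "z": 0, "rx": 0, "ry": 0, "rz": 0, "fingers": 0}
    - {"x": 0, "y": 0, "z": 0, "rx": 0, "ry": 0, "rz": 0, "fingers": 0}
    - {"x": 0, "y": 0, "z": 0, "rx": 0, "ry": 0, "rz": 0, "fingers": 0}
    - {"x": 0, "y": 0, "z": 0, "rx": 0, "ry": 0, "rz": 0, "fingers": 0}
    - {"x": 0, "y": 0, "z": 0, "rx": 0, "ry": 0, "rz": 0, "fingers": 0}
    - {"x": 0, "y": 0, "z": 0, "rx": 0, "ry": 0, "rz": 0, "fingers": 0}

```text
clock: 20.35
eef_pos: [0.4869, 0.138, 0.2071]
ee_rot: [[-0.0, 1.0, -0.0], [1.0, 0.0, 0.002], [0.002, -0.0, -1.0]]
wrist_force: [0.7, 0.9, -8.9]
finger_gap: 0.0286
finger_force: 109.7
```

carry_out:
  deltas:
    - {"x": 0, "y": 0, "z": 0, "rx": 0, "ry": 0.39, "rz": 0, "fingers": 0}
    - {"x": 0, "y": 0, "z": 0, "rx": 0, "ry": 0, "rz": 0, "fingers": 0}
    - {"x": 0, "y": 0, "z": 0, "rx": 0, "ry": 0, "rz": 0, "fingers": 0}
    - {"x": 0, "y": 0, "z": 0, "rx": 0, "ry": -0.01, "rz": 0, "fingers": 0}
    - {"x": 0, "y": 0, "z": 0, "rx": 0, "ry": -0.01, "rz": 0, "fingers": 0}
    - {"x": 0, "y": 0, "z": 0, "rx": 0, "ry": -0.015, "rz": 0, "fingers": 0}
    - {"x": 0, "y": 0, "z": 0, "rx": 0, "ry": -0.02, "rz": 0, "fingers": 0}
    - {"x": 0, "y": 0, "z": 0, "rx": 0, "ry": -0.02, "rz": 0, "fingers": 0}

```text
clock: 21.15
eef_pos: [0.4869, 0.138, 0.2071]
ee_rot: [[-0.0, 1.0, 0.0], [1.0, 0.0, 0.008], [0.008, 0.0, -1.0]]
wrist_force: [-0.4, 0.0, -7.7]
finger_gap: 0.0286
finger_force: 109.7
```

carry_out:
  deltas:
    - {"x": 0, "y": 0, "z": 0, "rx": 0, "ry": -0.02, "rz": 0, "fingers": 0}
    - {"x": 0, "y": 0, "z": 0, "rx": 0, "ry": -0.025, "rz": 0, "fingers": 0}
    - {"x": 0, "y": 0, "z": 0, "rx": 0, "ry": -0.8, "rz": 0, "fingers": 0}
    - {"x": 0, "y": 0, "z": 0, "rx": 0, "ry": -0.025, "rz": 0, "fingers": 0}
    - {"x": 0, "y": 0, "z": 0, "rx": 0, "ry": -0.02, "rz": 0, "fingers": 0}
    - {"x": 0, "y": 0, "z": 0, "rx": 0, "ry": -0.02, "rz": 0, "fingers": 0}
    - {"x": 0, "y": 0, "z": 0, "rx": 0, "ry": -0.02, "rz": 0, "fingers": 0}

```text
clock: 21.85
eef_pos: [0.4869, 0.138, 0.2071]
ee_rot: [[-0.0, 1.0, 0.0], [1.0, 0.0, -0.009], [-0.009, 0.0, -1.0]]
wrist_force: [-0.5, -0.2, -8.4]
finger_gap: 0.0285
finger_force: 109.7
```

```bash
python3 tr.py 3
```

```text
clk 22.0 W [-19.8 -21.  -22. ] v -21.6 now -23.1 green None
tcp [0.4869 0.138  0.2071] tilt -8.66 Mx 0.115
```

carry_out:
  deltas:
    - {"x": 0, "y": 0, "z": 0, "rx": 0, "ry": 0.3, "rz": 0, "fingers": 0}
    - {"x": 0, "y": 0, "z": 0, "rx": 0, "ry": 0, "rz": 0, "fingers": 0}
    - {"x": 0, "y": 0, "z": 0, "rx": 0, "ry": 0, "rz": 0, "fingers": 0}
    - {"x": 0, "y": 0, "z": 0, "rx": 0, "ry": 0, "rz": 0, "fingers": 0}
    - {"x": 0, "y": 0, "z": 0, "rx": 0, "ry": 0, "rz": 0, "fingers": 0}

```text
clock: 22.5
eef_pos: [0.4869, 0.138, 0.2071]
ee_rot: [[-0.0, 1.0, 0.0], [1.0, 0.0, -0.003], [-0.003, 0.0, -1.0]]
wrist_force: [-0.0, -0.6, -8.1]
finger_gap: 0.0282
finger_force: 109.7
```

```bash
python3 tr.py 4
```

```text
clk 22.7 W [-28.8 -28.9 -29.  -29. ] v -2.0 now -29.2 green None
tcp [0.4869 0.138  0.2071] tilt -3.44 Mx 0.126
```

carry_out:
  deltas:
    - {"x": 0.15, "y": 0, "z": 0, "rx": 0, "ry": 0.08, "rz": 0, "fingers": 0}
    - {"x": 0.2, "y": 0, "z": 0, "rx": 0, "ry": 0, "rz": 0, "fingers": 0}
    - {"x": 0.15, "y": 0, "z": 0, "rx": 0, "ry": 0, "rz": 0, "fingers": 0}
    - {"x": 0, "y": 0, "z": 0, "rx": 0, "ry": 0, "rz": 0, "fingers": 0}

```text
clock: 23.1
eef_pos: [0.4869, 0.1436, 0.2071]
ee_rot: [[-0.001, 1.0, 0.0], [1.0, 0.001, -0.002], [-0.002, 0.0, -1.0]]
wrist_force: [1.1, 0.1, -8.4]
finger_gap: 0.0286
finger_force: 109.7
```

```bash
python3 tr.py 5; python3 -c "
from h import *
save('top','pics/gr.png',(90,130,230,210),5)"
```

```text
clk 23.35 W [-34.  -33.6 -33.7 -33.5 -33.5] v 2.3 now -33.3 green None
tcp [0.4869 0.1432 0.2071] tilt -2.0 Mx 0.161
```

View pics/gr.png

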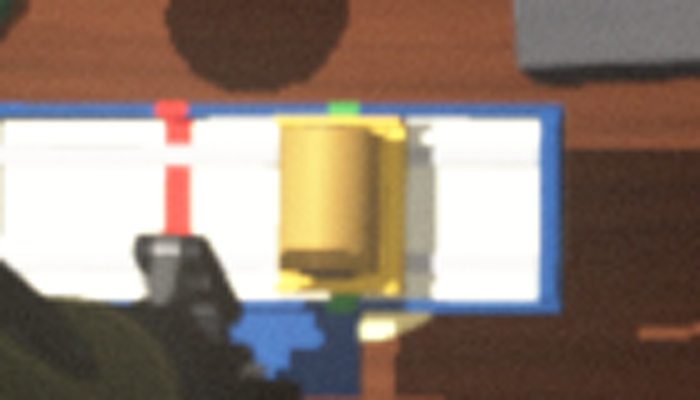

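The trolley deck (278–405 px, centre about 342) stands right over the green band (344). Holding.

carry_out:
  deltas:
    - {"x": 0, "y": 0, "z": 0, "rx": 0, "ry": 0.03, "rz": 0, "fingers": 0}
    - {"x": 0, "y": 0, "z": 0, "rx": 0, "ry": 0, "rz": 0, "fingers": 0}
    - {"x": 0, "y": 0, "z": 0, "rx": 0, "ry": 0, "rz": 0, "fingers": 0}
    - {"x": 0, "y": 0, "z": 0, "rx": 0, "ry": 0, "rz": 0, "fingers": 0}
    - {"x": 0, "y": 0, "z": 0, "rx": 0, "ry": -0.03, "rz": 0, "fingers": 0}
    - {"x": 0, "y": 0, "z": 0, "rx": 0, "ry": 0, "rz": 0, "fingers": 0}
    - {"x": 0, "y": 0, "z": 0, "rx": 0, "ry": 0, "rz": 0, "fingers": 0}
    - {"x": 0, "y": 0, "z": 0, "rx": 0, "ry": 0, "rz": 0, "fingers": 0}

```text
clock: 24.2
eef_pos: [0.4869, 0.143, 0.2071]
ee_rot: [[-0.0, 1.0, 0.0], [1.0, 0.0, -0.002], [-0.002, 0.0, -1.0]]
wrist_force: [-0.5, 0.2, -9.0]
finger_gap: 0.0288
finger_force: 109.7
```

```bash
python3 tr.py 5
```

```text
clk 24.45 W [-32.4 -32.5 -32.1 -32.  -32.3] v 1.3 now -32.1 green None
tcp [0.4869 0.143  0.2071] tilt -2.07 Mx 0.138
```

carry_out:
  deltas:
    - {"x": 0, "y": 0, "z": 0, "rx": 0, "ry": 0.04, "rz": 0, "fingers": 0}
    - {"x": 0, "y": 0, "z": 0, "rx": 0, "ry": 0, "rz": 0, "fingers": 0}
    - {"x": 0, "y": 0, "z": 0, "rx": 0, "ry": 0, "rz": 0, "fingers": 0}
    - {"x": 0, "y": 0, "z": 0, "rx": 0, "ry": 0, "rz": 0, "fingers": 0}
    - {"x": 0, "y": 0, "z": 0, "rx": 0, "ry": -0.03, "rz": 0, "fingers": 0}
    - {"x": 0, "y": 0, "z": 0, "rx": 0, "ry": 0, "rz": 0, "fingers": 0}
    - {"x": 0, "y": 0, "z": 0, "rx": 0, "ry": 0, "rz": 0, "fingers": 0}
    - {"x": 0, "y": 0, "z": 0, "rx": 0, "ry": 0, "rz": 0, "fingers": 0}

```text
clock: 25.25
eef_pos: [0.4869, 0.143, 0.2071]
ee_rot: [[-0.0, 1.0, 0.0], [1.0, 0.0, -0.002], [-0.002, 0.0, -1.0]]
wrist_force: [0.2, 0.0, -7.6]
finger_gap: 0.0281
finger_force: 109.7
```

```bash
python3 tr.py 5
```

```text
clk 25.5 W [-32.3 -32.2 -32.2 -32.2 -32.6] v -1.1 now -32.5 green None
tcp [0.4869 0.143  0.2071] tilt -1.9 Mx 0.166
```

Nearly at rest, so I'll hold longer.

carry_out:
  deltas:
    - {"x": 0, "y": 0, "z": 0, "rx": 0, "ry": 0, "rz": 0, "fingers": 0}
    - {"x": 0, "y": 0, "z": 0, "rx": 0, "ry": 0, "rz": 0, "fingers": 0}
    - {"x": 0, "y": 0, "z": 0, "rx": 0, "ry": 0, "rz": 0, "fingers": 0}
    - {"x": 0, "y": 0, "z": 0, "rx": 0, "ry": 0, "rz": 0, "fingers": 0}
    - {"x": 0, "y": 0, "z": 0, "rx": 0, "ry": 0, "rz": 0, "fingers": 0}
    - {"x": 0, "y": 0, "z": 0, "rx": 0, "ry": 0, "rz": 0, "fingers": 0}
    - {"x": 0, "y": 0, "z": 0, "rx": 0, "ry": 0, "rz": 0, "fingers": 0}
    - {"x": 0, "y": 0, "z": 0, "rx": 0, "ry": 0, "rz": 0, "fingers": 0}

```text
clock: 26.3
eef_pos: [0.4869, 0.143, 0.2071]
ee_rot: [[-0.0, 1.0, 0.0], [1.0, 0.0, -0.002], [-0.002, 0.0, -1.0]]
wrist_force: [-0.3, -1.5, -7.3]
finger_gap: 0.0288
finger_force: 109.7
```

```bash
python3 tr.py 5
```

```text
clk 26.55 W [-32.2 -32.2 -32.3 -32.2 -32.3] v -0.2 now -32.3 green None
tcp [0.4869 0.143  0.2071] tilt -1.91 Mx 0.142
```

carry_out:
  deltas:
    - {"x": 0, "y": 0, "z": 0, "rx": 0, "ry": 0, "rz": 0, "fingers": 0}
    - {"x": 0, "y": 0, "z": 0, "rx": 0, "ry": 0, "rz": 0, "fingers": 0}
    - {"x": 0, "y": 0, "z": 0, "rx": 0, "ry": 0, "rz": 0, "fingers": 0}
    - {"x": 0, "y": 0, "z": 0, "rx": 0, "ry": 0, "rz": 0, "fingers": 0}
    - {"x": 0, "y": 0, "z": 0, "rx": 0, "ry": 0, "rz": 0, "fingers": 0}
    - {"x": 0, "y": 0, "z": 0, "rx": 0, "ry": 0, "rz": 0, "fingers": 0}
    - {"x": 0, "y": 0, "z": 0, "rx": 0, "ry": 0, "rz": 0, "fingers": 0}
    - {"x": 0, "y": 0, "z": 0, "rx": 0, "ry": 0, "rz": 0, "fingers": 0}

```text
clock: 27.35
eef_pos: [0.4869, 0.143, 0.2071]
ee_rot: [[-0.0, 1.0, 0.0], [1.0, 0.0, -0.002], [-0.002, 0.0, -1.0]]
wrist_force: [0.2, -0.6, -7.9]
finger_gap: 0.0285
finger_force: 109.7
```

carry_out:
  deltas:
    - {"x": 0, "y": 0, "z": 0, "rx": 0, "ry": 0, "rz": 0, "fingers": 0}
    - {"x": 0, "y": 0, "z": 0, "rx": 0, "ry": 0, "rz": 0, "fingers": 0}
    - {"x": 0, "y": 0, "z": 0, "rx": 0, "ry": 0, "rz": 0, "fingers": 0}
    - {"x": 0, "y": 0, "z": 0, "rx": 0, "ry": 0, "rz": 0, "fingers": 0}
    - {"x": 0, "y": 0, "z": 0, "rx": 0, "ry": 0, "rz": 0, "fingers": 0}
    - {"x": 0, "y": 0, "z": 0, "rx": 0, "ry": 0, "rz": 0, "fingers": 0}
    - {"x": 0, "y": 0, "z": 0, "rx": 0, "ry": 0, "rz": 0, "fingers": 0}
    - {"x": 0, "y": 0, "z": 0, "rx": 0, "ry": 0, "rz": 0, "fingers": 0}

```text
clock: 28.15
eef_pos: [0.4869, 0.143, 0.2071]
ee_rot: [[-0.0, 1.0, -0.0], [1.0, 0.0, -0.002], [-0.002, -0.0, -1.0]]
wrist_force: [-0.5, 0.3, -7.2]
finger_gap: 0.0287
finger_force: 109.7
```

```bash
python3 tr.py 5
```

```text
clk 28.4 W [-32.3 -32.3 -32.3 -32.2 -32.3] v 0.1 now -32.3 green None
tcp [0.4869 0.143  0.2071] tilt -1.9 Mx 0.14
```

carry_out:
  deltas:
    - {"x": 0, "y": 0, "z": 0, "rx": 0, "ry": 0, "rz": 0, "fingers": 0}
    - {"x": 0, "y": 0, "z": 0, "rx": 0, "ry": 0, "rz": 0, "fingers": 0}
    - {"x": 0, "y": 0, "z": 0, "rx": 0, "ry": 0, "rz": 0, "fingers": 0}
    - {"x": 0, "y": 0, "z": 0, "rx": 0, "ry": 0, "rz": 0, "fingers": 0}
    - {"x": 0, "y": 0, "z": 0, "rx": 0, "ry": 0, "rz": 0, "fingers": 0}
    - {"x": 0, "y": 0, "z": 0, "rx": 0, "ry": 0, "rz": 0, "fingers": 0}
    - {"x": 0, "y": 0, "z": 0, "rx": 0, "ry": 0, "rz": 0, "fingers": 0}
    - {"x": 0, "y": 0, "z": 0, "rx": 0, "ry": 0, "rz": 0, "fingers": 0}

```text
clock: 29.2
eef_pos: [0.4869, 0.143, 0.2071]
ee_rot: [[-0.0, 1.0, 0.0], [1.0, 0.0, -0.002], [-0.002, 0.0, -1.0]]
wrist_force: [-0.1, 0.7, -8.5]
finger_gap: 0.0286
finger_force: 109.7
```

```bash
python3 tr.py 3; python3 -c "
from plant import env
print(env.finish_job())"
```

```text
clk 29.35 W [-32.5 -32.3 -32.2] v 2.5 now -32.1 green None
tcp [0.4869 0.143  0.2071] tilt -1.91 Mx 0.15
the job is handed in; nothing more can be done
None
```

I handed the job in at about 29 s, with no verdict returned: by my camera tracking the trolley held over red for over 5 s, then over green for over 5 s, and the tray is still held level at the lamp with the trolley at rest over green.

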